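# Load the turner's pressure pot and clamp it shut

### The job

Load the turned wooden pear into the blue pressure pot for its finishing treatment: lower it in upright and set it down gently on the springy platform inside, whose height is not known beforehand, without dropping or pressing it. Then put the aluminium lid gently on the pot so that it sits fully home on the rim, and swing the red-handled hold-down clamp all the way down onto the lid so that its rubber foot holds it. Leave the other things on the bench where they are.

Things in the scene. Friction and masses are not known exactly. Their poses are not given: they have to be found in the camera images.
- pot: Fixed blue round pot on a plywood board (180 x 270 x 12 mm). Origin on the bench top under the pot's axis, z up. Pot: outer diameter 132 mm, wall 5 mm, rim 130 mm above the bench. The clamp's steel post (52 x 26 mm) stands on the pot's own +y side, 125 mm from its axis, top at 195 mm.
- pot_rim (a point): Centre of the pot's mouth, at rim height (130 mm above the bench); axes as the pot's. Inside the pot lies a round cork platform, 112 mm across, on springs: its top is 84 to 110 mm below the rim, set anew each time and not reported; it gives about 0.3 mm per newton.
- lid: Loose aluminium lid, 0.45 kg (varies), 150 mm across, 84 mm high. Origin at the centre of its skirt's lower edge, z up. The skirt (inner diameter 141 mm) goes over the outside of the pot's rim with some 4 mm play all round; its inner ledge, 14 mm above the origin, rests on the rim: fully home, the origin is 116 mm above the bench. Any yaw fits.
- lid_knob (a point): On the lid's axis, 68 mm above its origin: where to grip the black knob (diameter 32 mm, from 52 to 84 mm above the lid's origin). The lid's flange is 20 mm high; on it a dome 124 mm across with a flat top 44 mm (inner ceiling 38 mm) above the origin carries the knob.
- pear: Loose turned pear of brown wood standing upright, 100 mm tall, 0.22 kg (varies). Belly diameter 68 mm at 32 mm height, flat foot 44 mm across, neck a straight cylinder of diameter 28 mm from 72 to 96 mm height. Origin at the centre of its foot, z towards the neck. In the pot its top may stand up to 16 mm above the rim, which the lid has room for.
- pear_neck (a point): On the pear's axis, 83 mm above its foot: the height at which to grip it. The fresh finish marks if the pear is set down or pressed with over 8 N.
- clamp (a joint): Angle of the hold-down clamp: 0 = all the way down (arm level over the lid, at its stop), grows as it opens; 1.57 = arm upright; starts at 1.55 to 2.0 (leaning away from the pot), at most 2.1. It stays where it is left (friction 0.6 N m); over the last 0.08 rad the sprung foot presses on the lid and the push needed at the red grip rises to about 14 N.
- clamp_hinge (a point): Point on the hinge axis at the arm's middle, 183 mm above the bench, at the pot's x = 0, y = 125 mm. The axis runs along the pot's x. This frame turns with the arm: its y points from the arm's tip to the hinge, its z is the arm's upper side when closed (when open that side faces away from the pot).
- clamp_grip (a point): Centre of the upper face of the red grip (34 x 34 x 18 mm) at the arm's end, 78 mm from the hinge and 9 mm above the arm's middle line. The arm is a steel bar 22 mm wide, 12 mm thick; it and the grip end 95 mm from the hinge. When closed this face is 192 mm above the bench and 47 mm from the pot's axis.
- clamp_foot: Sprung rubber foot, 22 mm across, under the red grip; pressed on the lid's flat top when the clamp is down (about 5 N). Its lower face is 28 mm below the arm's middle line when not pressed; origin on the arm's middle line.
- bowl: Bystander: small pale wooden bowl, 84 mm across, 45 mm high; stands beside the pear, either place. Leave alone.
- baluster: Bystander: pale turned baluster, 150 mm long, lying beyond the pot. Leave alone.
- wheel: Bystander: wooden toy wheel, 90 mm across, 22 mm thick, lying flat. Leave alone.
- blank: Bystander: dark wooden block, 60 x 120 x 60 mm. Leave alone.
- mallet: Bystander: dark wooden carver's mallet standing on its head, 76 mm across, 170 mm high. Leave alone.
- log: Bystander: short pale log piece, 90 mm across, 70 mm high. Leave alone.
Things that resemble listed ones, but are neither listed nor needed, are in the scene too. Leave any pink or purple look-alike of the pear alone.

How it is judged:
By the outcome, as a careful person would: the job done as asked, in the order asked, and still so for the second after the job is handed in, with the robot touching nothing.
It also fails if it takes over 72 s, if anything falls off the work surface, if the arm or the gripper's body presses on something with over 40 N, if the wrist force passes 120 N, or if a joint passes its speed limit or range.

### The arm

A 6-joint arm with a two-finger parallel gripper is mounted at the origin on the work surface. World frame = base frame: x ahead of the robot, y to its left, z up, the work surface at z = 0. Lengths are in mm, angles in rad, forces in N, time in s.
With the tool pointing down it reaches from about 350 to 875 mm from the base axis. Payload 4.2 kg.
Tool frame: the origin (TCP) lies at the very end of the fingers, on their centre line; the grasp point (between the pads) lies 19 mm behind it; z points along the fingers, y is the direction in which the jaws open and shut (so a half turn about z gives the same grasp; the last joint's range is limited). The gripper opens to 85 mm and grips with 20 to 120 N. Pads are 22 mm wide; open, the fingers measure 114 mm over their backs; the gripper's body (76 mm by 85 mm) begins 54 mm behind the grasp point. The pads swing forward as they close: fully open they stand 13 mm farther back than shut.
Start: joints at [1.529, 0.385, 0.008, 0, -1.194, -0.259], TCP at [185.145, 596.926, 231.312] pointing down, gripper open.
Joint ranges: [-3.14, 3.14], [-1.21, 2.06], [-1.07, 1.41], [-3.16, 2.05], [-2.99, -0.16], [-3.1, 3.1]. Speed limits (rad/s): [2.79, 2.79, 3.14, 3.14, 3.14, 3.14].

### API

Orientations are given as a unit quaternion [x, y, z, w].
In Python, from bench import arm, optics, job gives the robot as it stands.
- The arm moves only by the tool send_rows, never from a script. Its argument "steps" is a list that holds one entry, the list of rows, each a list of 5 numbers: the shift along the tool's x, y, z in cm, then the turn about the tool's z in rad, then the opening, from 0 (shut) to 1 (fully open). A call has 1 to 10 rows; each row shifts and turns the pose as measured when the row begins, along the tool's axes as they then stand; what a row does not reach is not made up. A row lasts 1/12 s, in which the tool goes at most 41.7 mm and 7.16 degrees, less where a joint would pass 70% of its speed; a pose out of reach is approached as far as the arm can. A call with a gripper value outside its range is refused whole. The fingers move at their own pace and stop on an object; the grip force is fixed at half the most. Time passes only in rows, so rows that do not move let the fingers close. It gives the time, the measured TCP pose, the force and the opening at its end, in the units of the state.
- arm.read_state(): the state, without advancing time (a new reading comes with each control period).
- optics.get_image(name): name is "side" or "top"; returns (picture, depth): 420x560x3 uint8, blue, green, red; 420x560 float32, mm along the optical axis (not along the pixel's ray), 0 where there is no reading.
- optics.get_calibration(name): a dict with "K" (3x3 intrinsics, pixels), "k1" (the pictures are not rectified: a ray, as slopes to the right and down, at radius r is drawn at 1 + k1 r^2 times it, then the intrinsics apply), "rvec" (rotation vector, rad) and "tvec" (3), from world to camera coordinates, as OpenCV has them. Camera axes: x right, y down, z forward; pixel columns grow to the right and rows downward; lengths in mm; the calibration is good to about 2 mm. A picture is of the moment at which its call begins. get_calibration takes no time and is no camera call.
- job.job_done(): hands the job in, once; it reports no verdict.
The state is a dict: "clock": time; "joints": joint angles; "joint_vel": joint speeds; "joint_efforts": joint torques, N m; "position": TCP position; "ee_rot": TCP orientation; "contact_force": force on the tool from outside, world axes, zero at the start; "wrist_torque": the same for the moment, N m; "gripper_width": finger opening in mm.
Only numpy, scipy, OpenCV 4.12 (cv2) and the standard library are available. Lean on these libraries where they do the work, as an engineer would, in place of code of your own. Each camera call takes 0.05 s, during which the arm holds its last target. There are 200 camera calls.

## Working session

There is one attempt and no reset: what is moved stays moved. The work goes in short steps, Python scripts to look and compute and a tool call to move; the robot and the scene stay as the last step left them, time stands still between calls to the robot, and variables do not carry over. Pictures are saved under pics/ and viewed, about 8 in all and at most 12, crops included, and the job is handed in when it is done.

Besides the shell and the picture viewer there is one more tool, called after "Emit:" by a JSON object that holds its "name" and its "arguments". send_rows: Moves the arm, as the interface text tells. Its arguments: {"type":"object","properties":{"steps":{"type":"array","items":{"type":"array","items":{"type":"array","items":{"type":"number"}}}}},"required":["steps"]}

```bash
ls; mkdir -p pics; cat > h.py <<'E'
import numpy as np, cv2
from bench import arm, optics, job
def snap(n):
    im,d=optics.get_image(n); return im,d
def cal(n):
    c=optics.get_calibration(n); R=cv2.Rodrigues(np.array(c["rvec"],float))[0]; t=np.array(c["tvec"],float).ravel()
    return np.array(c["K"],float),float(c["k1"]),R,t
def ray(n,u,v):
    K,k1,R,t=cal(n)
    p=cv2.undistortPoints(np.array([[[u,v]]],float),K,np.array([k1,0,0,0,0.]))[0,0]
    return -R.T@t, R.T@np.array([p[0],p[1],1.])
def onplane(n,u,v,z):
    o,d=ray(n,u,v); return o+d*(z-o[2])/d[2]
def bydepth(n,u,v,dep):
    o,d=ray(n,u,v); return o+d*dep
def cross(a,b):
    # a,b=(name,u,v): midpoint and gap
    o1,d1=ray(*a);o2,d2=ray(*b)
    s=np.linalg.lstsq(np.c_[d1,-d2],o2-o1,rcond=None)[0]
    p,q=o1+s[0]*d1,o2+s[1]*d2
    return (p+q)/2,np.linalg.norm(p-q)
def proj(n,P):
    K,k1,R,t=cal(n)
    return cv2.projectPoints(np.array(P,float).reshape(-1,3),R,t,K,np.array([k1,0,0,0,0.]))[0].reshape(-1,2)
E
python3 - <<'E'
from h import *
a,da=snap("top");b,db=snap("side")
np.savez("s0.npz",a=a,da=da,b=b,db=db)
cv2.imwrite("pics/top0.png",a);cv2.imwrite("pics/side0.png",b)
for n in("top","side"):
    K,k1,R,t=cal(n);print(n,K.tolist(),k1,-R.T@t,R[2])
print(arm.read_state())
E
```

```text
pics
top [[387.38062967386037, 0.0, 286.47394755611055], [0.0, 387.38062967386037, 210.28059579968897], [0.0, 0.0, 1.0]] -0.06828072933553331 [ 377.57032319  -99.19583164 1269.04649015] [ 0.15545646 -0.0014336  -0.98784171]
side [[419.2632669596849, 0.0, 273.3246474620002], [0.0, 419.2632669596849, 205.23613168860598], [0.0, 0.0, 1.0]] -0.01357846850532154 [-170.25583275 -914.20541521  896.97218651] [ 0.55304273  0.61841894 -0.55830256]
{'clock': 0.1, 'joints': array([ 1.52857520e+00,  3.85477505e-01,  6.77508629e-03, -4.24940115e-04,
       -1.19401452e+00, -2.58588687e-01]), 'joint_vel': array([ 0.00068267, -0.0038139 ,  0.00333873,  0.00133236, -0.00049007,
        0.00028107]), 'joint_efforts': array([-1.07417254e-03, -3.93320632e+01,  1.88926649e+01,  4.19795215e+00,
       -2.63306443e-03,  4.93216604e-06]), 'position': array([185.02221169, 596.44190205, 230.33870299]), 'ee_rot': array([ 9.88698268e-01, -1.49915888e-01, -9.26490703e-05,  9.76017688e-04]), 'contact_force': array([-0.49007961,  0.02650934,  0.17955188]), 'wrist_torque': array([-0.00066813, -0.01162243, -0.01193633]), 'gripper_width': 85.55111315192869}
```

View pics/top0.png

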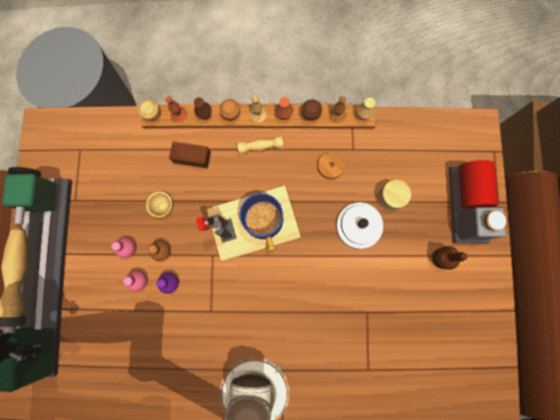

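View pics/side0.png

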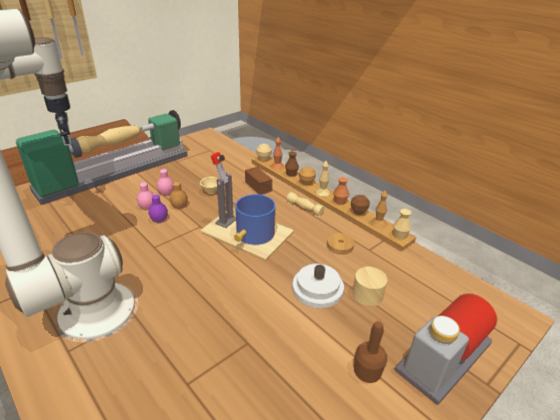

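The top view (up = +x, left = +y) shows the brown pear at (159,250), with pink and purple look-alikes around it. The pot mouth is at (262,215), the red clamp grip at (202,224), the lid with its knob at (362,224), and the bowl at (159,204). In the side view the pear is at (177,195), the pot at (256,218) and the knob at (320,272).

```bash
python3 - <<'E'
from h import *
z=np.load("s0.npz");a,b=z["a"],z["b"]
c1=cv2.resize(a[185:300,110:310],None,fx=4,fy=4,interpolation=cv2.INTER_CUBIC)[:300]
c1=cv2.resize(a[180:265,110:310],(800,340),interpolation=cv2.INTER_CUBIC)
c2=cv2.resize(b[145:260,130:270],None,fx=2.2,fy=2.2,interpolation=cv2.INTER_CUBIC)
c3=cv2.resize(b[255:310,285:355],None,fx=3.5,fy=3.5,interpolation=cv2.INTER_CUBIC)
c4=cv2.resize(a[195:255,330:390],None,fx=4,fy=4,interpolation=cv2.INTER_CUBIC)
o=np.zeros((600,800,3),np.uint8);o[:340]=c1
o[344:344+c2.shape[0],:c2.shape[1]]=c2[:256];o[344:344+c3.shape[0],312:312+c3.shape[1]]=c3;o[344:584,560:800]=c4
cv2.imwrite("pics/c0.png",o)
def blobs(n,im,lo,hi,reg,amin=6):
    h=cv2.cvtColor(im,cv2.COLOR_BGR2HSV);m=cv2.inRange(h,lo,hi)
    k=np.zeros_like(m);x0,y0,x1,y1=reg;k[y0:y1,x0:x1]=m[y0:y1,x0:x1]
    N,L,s,c=cv2.connectedComponentsWithStats(k)
    for i in range(1,N):
        if s[i,4]>=amin: print(n,s[i].tolist(),c[i].round(1))
    return k
print("knob");blobs("top",a,(0,0,0),(180,255,60),(335,195,390,255));blobs("side",b,(0,0,0),(180,255,60),(295,255,350,300))
print("red");blobs("top",a,(0,180,120),(6,255,255),(190,205,225,240));blobs("side",b,(0,180,120),(6,255,255),(205,145,230,170))
print("blue")
for n,im,r in(("top",a,(225,180,300,255)),("side",b,(225,190,285,250))):blobs(n,im,(105,120,40),(130,255,255),r,50)
E
```

```text
knob
top [359, 220, 8, 7, 21] [362.  222.9]
red
top [196, 217, 13, 14, 114] [201.5 223.5]
side [211, 152, 9, 12, 70] [215.3 157.6]
blue
top [245, 213, 37, 24, 66] [266.8 229.2]
side [236, 204, 38, 13, 83] [253.8 212.8]
```

View pics/c0.png

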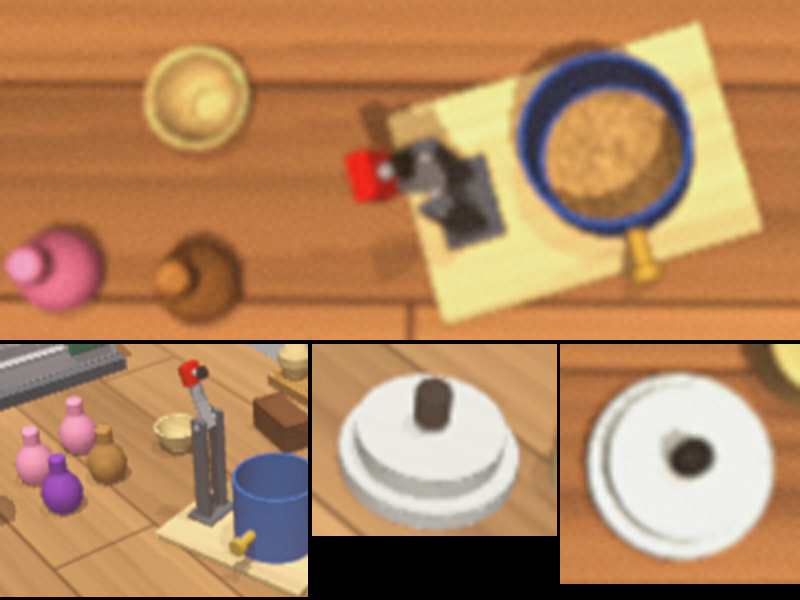

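The crop shows the pear's neck top at (153.7,249.2) in the top view and (176.8,185) in the side view. The rim centre is about (261.5,215.5) in the top view. The knob top is at (362.7,223.2) in the top view and (319.3,266.1) in the side view. The board corners are sharp, and the clamp arm leans out to the left.

```bash
python3 - <<'E'
from h import *
z=np.load("s0.npz");a,b,da,db=z["a"],z["b"],z["da"],z["db"]
r=lambda x:np.round(x,1)
for nm,p,q in(("pear top",(153.7,249.2),(176.8,185)),("knob top",(362.7,223.2),(319.3,266.1)),("red",(201.5,223.5),(215.3,157.6))):
    P,g=cross(("top",)+p,("side",)+q);print(nm,r(P),r(g),r(bydepth("top",*p,da[int(round(p[1])),int(round(p[0]))])))
for zz in(0,):print("belly",r(onplane("top",159.5,250.5,35)))
def cr(x,y):return (x+1.5)/4+110-.5,(y+1.5)/4+180-.5
C=np.array([onplane("top",*cr(*c),12)[:2] for c in((700,25),(762,228),(440,320),(388,115))])
print("board",r(C),r(C.mean(0)),[r(np.linalg.norm(C[i]-C[(i+1)%4])) for i in range(4)],[np.arctan2(*(C[i]-C[j])[::-1]) for i,j in((3,0),(2,1),(0,1),(3,2))])
# rim: points by depth cloud at z~130 near the pot
for n,d in(("top",da),("side",db)):
    K,k1,R,t=cal(n);v,u=np.mgrid[0:420,0:560]
    pts=cv2.undistortPoints(np.stack([u.ravel(),v.ravel()],1).astype(float)[:,None],K,np.array([k1,0,0,0,0.]))[:,0]
    X=(np.c_[pts,np.ones(len(pts))]*d.ravel()[:,None]-t)@R
    ok=d.ravel()>0
    def near(c,rad,z0,z1): return X[ok&(np.hypot(*(X[:,:2]-c).T)<rad)&(X[:,2]>z0)&(X[:,2]<z1)]
    pr=onplane("top",261.3,215.2,130)[:2]
    Q=near(pr,85,125,136);(c,rd)=cv2.minEnclosingCircle(Q[:,:2].astype(np.float32))if len(Q) else(0,0)
    A=np.c_[2*Q[:,:2],np.ones(len(Q))];s=np.linalg.lstsq(A,(Q[:,:2]**2).sum(1),rcond=None)[0]
    print(n,"rim ray",r(pr),"enc",r(c),r(rd),"fit",r(s[:2]),r(np.sqrt(s[2]+s[0]**2+s[1]**2)),len(Q),r(Q[:,2].mean()))
    I=near(pr,48,5,70);print("cork z",r(np.median(I[:,2])),len(I))
    lk=cross(("top",362.7,223.2),("side",319.3,266.1))[0][:2]
    Q=near(lk,95,12,60);c,rd=cv2.minEnclosingCircle(Q[:,:2].astype(np.float32));print("lid",r(c),r(rd),r(np.median(near(lk,50,35,55)[:,2])))
    Q=near(lk,20,75,95);print("knob",r(Q.mean(0)),len(Q))
    pe=cross(("top",153.7,249.2),("side",176.8,185))[0][:2]
    Q=near(pe,18,92,110);print("peartop",r(Q.mean(0)),len(Q))
    Q=near(pr+[0,130],90,205,330);print("clampcloud",len(Q),[r(Q[Q[:,2]>zz].mean(0)) for zz in(210,240,260) if (Q[:,2]>zz).any()])
E
```

```text
pear top [440.7 304.1  91.4] 0.0 [440.2 300.7 101.2]
knob top [ 525.2 -336.5   89.8] 3.1 [ 524.6 -336.5   84.9]
red [499.7 123.6 258. ] 1.6 [498.1 119.  276.6]
belly [439.8 304.3  35. ]
board [[ 656.5  -95.4]
 [ 488.1 -146.6]
 [ 412.3  113.3]
 [ 579.7  161.3]] [534.1   8.2] [np.float64(176.1), np.float64(270.7), np.float64(174.1), np.float64(267.9)] [np.float64(1.8615205927551837), np.float64(1.8544242473690578), np.float64(0.29518959578615545), np.float64(0.2790619454368608)]
top rim ray [541.7 -26.1] enc [544.6 -24.6] 65.8 fit [544.2 -24.6] 63.2 234 129.8
cork z 21.9 672
lid [ 525.7 -340.3] 75.7 44.5
knob [ 525.6 -338.9   84.3] 85
peartop [441.8 305.4  99.1] 67
clampcloud 220 [array([500. , 113.6, 262.1]), array([500.1, 115.1, 267.3]), array([500.3, 116. , 269.7])]
side rim ray [541.7 -26.1] enc [546.1 -24.8] 68.6 fit [544.6 -25.3] 63.3 181 128.8
cork z nan 0
lid [ 526.1 -340.2] 75.4 44.0
knob [ 524.5 -342.    82.6] 86
peartop [439.7 302.8  97.9] 31
clampcloud 205 [array([499.1, 109.1, 249.7]), array([497.7, 111.1, 262. ]), array([499.9, 111.2, 268.3])]
  return _methods._mean(a, axis=axis, dtype=dtype,
  ret = ret.dtype.type(ret / rcount)
```

```bash
cat > go.py <<'E'
import sys;from h import *
from scipy.spatial.transform import Rotation as Ro
s=arm.read_state();R=Ro.from_quat(s["ee_rot"]).as_matrix();p=s["position"]
print("t",round(s["clock"],2),"p",p.round(1),"x",R[:,0].round(3),"y",R[:,1].round(3),"F",s["contact_force"].round(1),"w",round(s["gripper_width"],1))
if len(sys.argv)>3: print("cm total",((R.T@(np.array(sys.argv[1:4],float)-p))/10).round(2))
E
python3 go.py 440.5 304 230
```

```text
t 0.1 p [185.  596.4 230.3] x [ 0.955 -0.296  0.   ] y [-0.296 -0.955  0.002] F [-0.5  0.   0.2] w 85.6
cm total [33.07 20.36  0.08]
```

Emit:
{"name": "send_rows", "arguments": {"steps": [[[3.3, 2.04, 0, 0, 1], [3.3, 2.04, 0, 0, 1], [3.3, 2.04, 0, 0, 1], [3.3, 2.04, 0, 0, 1], [3.3, 2.04, 0, 0, 1], [3.3, 2.04, 0, 0, 1], [3.3, 2.04, 0, 0, 1], [3.3, 2.04, 0, 0, 1], [3.3, 2.04, 0, 0, 1], [3.3, 2.04, 0, 0, 1]]]}}

```text
clock: 0.93
position: [444.0, 295.8, 225.1]
ee_rot: [0.99, -0.143, -0.002, 0.005]
contact_force: [0.4, 1.0, 0.2]
gripper_width: 85.7
```

```bash
python3 go.py 440.5 304 140
```

```text
t 0.93 p [444.  295.8 225.1] x [ 0.959 -0.283 -0.002] y [-0.283 -0.959  0.01 ] F [0.4 1.  0.2] w 85.7
cm total [-0.55 -0.78  8.5 ]
```

Emit:
{"name": "send_rows", "arguments": {"steps": [[[-0.2, -0.25, 2.5, 0, 1], [-0.2, -0.25, 2.5, 0, 1], [-0.1, -0.2, 2, 0, 1], [0, 0, 1, 0, 1], [0, 0, 0.5, 0, 1], [0, 0, 0, 0, 1]]]}}

```text
clock: 1.43
position: [446.3, 294.0, 136.2]
ee_rot: [0.988, -0.151, -0.002, 0.005]
contact_force: [0.7, -0.1, 0.5]
gripper_width: 85.4
```

```bash
python3 - <<'E'
from h import *
a,_=snap("top");b,_=snap("side");s=arm.read_state();p=s["position"]
o=np.hstack([cv2.resize(a[210:290,110:210],(400,320),interpolation=2),cv2.resize(b[130:210,130:230],(400,320),interpolation=2)])
for i,n,x0,y0 in((0,"top",110,210),(1,"side",130,130)):
    for k,z in ((0,p[2]),(1,98),(2,35)):
        q=proj(n,[[p[0],p[1],z]])[0]; cv2.circle(o,(int((q[0]-x0)*4+400*i),int((q[1]-y0)*4)),3,[(0,255,0),(255,255,0),(0,255,255)][k],-1)
cv2.imwrite("pics/p1.png",o)
E
python3 go.py 440.5 304 66
```

```text
t 1.53 p [447.  294.9 137.8] x [ 0.955 -0.298 -0.   ] y [-0.298 -0.954  0.008] F [ 0.6 -1.   0.2] w 85.3
cm total [-0.89 -0.74  7.17]
```

View pics/p1.png

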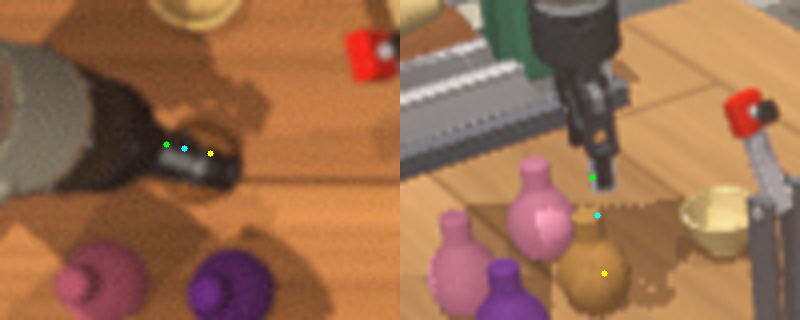

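The side view shows the neck top at crop (586,215), about 11 crop px left of the point below my TCP. That agrees with the remaining offset of about (-7,+9) mm.

Emit:
{"name": "send_rows", "arguments": {"steps": [[[-0.5, -0.4, 0, 0, 1], [-0.4, -0.35, 0, 0, 1], [0, 0, 0, 0, 1], [0, 0, 0, 0, 1]]]}}

```text
clock: 1.87
position: [441.0, 307.9, 141.1]
ee_rot: [0.989, -0.15, 0.001, 0.001]
contact_force: [0.4, 0.2, 0.9]
gripper_width: 85.3
```

```bash
python3 go.py 440.5 304 66
```

```text
t 1.87 p [441.  307.9 141.1] x [ 0.955 -0.297  0.003] y [-0.297 -0.955  0.002] F [0.4 0.2 0.9] w 85.3
cm total [0.05 0.38 7.51]
```

Emit:
{"name": "send_rows", "arguments": {"steps": [[[0, 0.2, 2, 0, 1], [0, 0.1, 2, 0, 1], [0, 0.0, 1.5, 0, 1], [0, 0, 0, 0, 1], [0, 0, 0, 0, 1]]]}}

```text
clock: 2.28
position: [441.8, 308.5, 88.7]
ee_rot: [0.989, -0.148, 0.004, -0.003]
contact_force: [-0.8, -0.7, 0.6]
gripper_width: 85.4
```

```bash
python3 go.py 440.5 304 66; sleep 0; python3 go.py 440.5 304 66
```

```text
t 2.28 p [441.8 308.5  88.7] x [ 0.956 -0.294  0.007] y [-0.294 -0.956 -0.007] F [-0.8 -0.7  0.6] w 85.4
cm total [-0.01  0.48  2.27]
t 2.28 p [441.8 308.5  88.7] x [ 0.956 -0.294  0.007] y [-0.294 -0.956 -0.007] F [-0.8 -0.7  0.6] w 85.4
cm total [-0.01  0.48  2.27]
```

Emit:
{"name": "send_rows", "arguments": {"steps": [[[0, 0.4, 1, 0, 1], [0, 0.1, 0.8, 0, 1], [0, 0.0, 0.4, 0, 1], [0, 0, 0, 0, 1], [0, 0, 0, 0, 1]]]}}

```text
clock: 2.7
position: [442.8, 306.4, 70.1]
ee_rot: [0.989, -0.148, 0.007, -0.006]
contact_force: [0.3, -0.4, -0.5]
gripper_width: 85.4
```

```bash
python3 go.py 440.5 304 66
```

```text
t 2.7 p [442.8 306.4  70.1] x [ 0.956 -0.292  0.011] y [-0.292 -0.956 -0.014] F [ 0.3 -0.4 -0.5] w 85.4
cm total [-0.15  0.3   0.41]
```

Emit:
{"name": "send_rows", "arguments": {"steps": [[[-0.1, 0.2, 0.4, 0, 1], [0, 0, 0, 0, 1], [0, 0, 0, 0, 0.5], [0, 0, 0, 0, 0.3], [0, 0, 0, 0, 0.2], [0, 0, 0, 0, 0.1], [0, 0, 0, 0, 0], [0, 0, 0, 0, 0]]]}}

```text
clock: 3.37
position: [443.2, 307.4, 68.7]
ee_rot: [0.989, -0.147, 0.009, -0.009]
contact_force: [-0.5, -1.1, -2.7]
gripper_width: 26.4
```

```bash
python3 go.py 440.5 304 66
```

```text
t 3.37 p [443.2 307.4  68.7] x [ 0.957 -0.291  0.015] y [-0.291 -0.957 -0.021] F [-0.5 -1.1 -2.7] w 26.4
cm total [-0.16  0.4   0.25]
```

Emit:
{"name": "send_rows", "arguments": {"steps": [[[0, 0, -1, 0, 0], [0, 0, -2, 0, 0], [0, 0, -3, 0, 0], [0, 0, -3, 0, 0], [0, 0, -3, 0, 0], [0, 0, -3, 0, 0], [0, 0, -3, 0, 0]]]}}

```text
clock: 3.95
position: [433.1, 297.6, 246.7]
ee_rot: [0.989, -0.149, -0.001, 0.004]
contact_force: [0.2, 0.2, -2.1]
gripper_width: 26.2
```

```bash
python3 go.py 405 100 260; python3 -c "
from h import *;s=arm.read_state();print(s['joints'],s['wrist_torque'],s['ee_rot'])"
```

```text
t 3.95 p [433.1 297.6 246.7] x [ 0.956 -0.295 -0.002] y [-0.295 -0.956  0.008] F [ 0.2  0.2 -2.1] w 26.2
cm total [ 3.13 19.72 -1.18]
[ 0.91170789  0.20767884 -0.20506853  0.0012895  -1.1662122   0.35949567] [ 0.11448279 -0.12343024 -0.00175438] [ 0.98883128 -0.14898218 -0.00147346  0.00385208]
```

Emit:
{"name": "send_rows", "arguments": {"steps": [[[0.2, 2.5, -0.2, 0, 0], [0.2, 2.5, -0.2, 0, 0], [0.3, 2.5, -0.2, 0, 0], [0.4, 2.6, -0.2, 0, 0], [0.4, 2.6, -0.2, 0, 0], [0.5, 2.6, -0.1, 0, 0], [0.6, 2.6, 0, 0, 0], [0.6, 2.6, 0, 0, 0], [0.6, 2.6, 0, 0, 0], [0.6, 2.6, 0, 0, 0]]]}}

```text
clock: 4.78
position: [394.0, 31.1, 267.1]
ee_rot: [0.989, -0.145, -0.0, -0.002]
contact_force: [0.4, -0.1, -2.6]
gripper_width: 26.4
```

```bash
python3 go.py 544.5 -25 255
```

```text
t 4.78 p [394.   31.1 267.1] x [ 0.958 -0.287 -0.001] y [-0.287 -0.958 -0.004] F [ 0.4 -0.1 -2.6] w 26.4
cm total [16.03  1.05  1.19]
```

Emit:
{"name": "send_rows", "arguments": {"steps": [[[2.5, 0.15, 0.2, 0, 0], [3, 0.15, 0.2, 0, 0], [3, 0.15, 0.2, 0, 0], [3, 0.15, 0.2, 0, 0], [2.5, 0.15, 0.2, 0, 0], [1.5, 0.1, 0, 0, 0], [0.5, 0, 0, 0, 0], [0, 0, 0, 0, 0]]]}}

```text
clock: 5.45
position: [540.9, -34.5, 255.4]
ee_rot: [0.989, -0.15, -0.006, -0.002]
contact_force: [0.2, 0.7, -2.7]
gripper_width: 26.0
```

```bash
python3 - <<'E'
from h import *
a,_=snap("top");b,_=snap("side")
o=np.hstack([cv2.resize(a[170:270,200:300],(400,400),interpolation=2),cv2.resize(b[120:220,200:300],(400,400),interpolation=2)])
cv2.imwrite("pics/p2.png",o)
E
python3 go.py 544.5 -25 205
```

```text
t 5.55 p [539.8 -34.  255.7] x [ 0.955 -0.295 -0.012] y [-0.295 -0.955 -0.003] F [ 0.1 -1.  -1.8] w 26.4
cm total [ 0.24 -0.98  5.07]
```

View pics/p2.png

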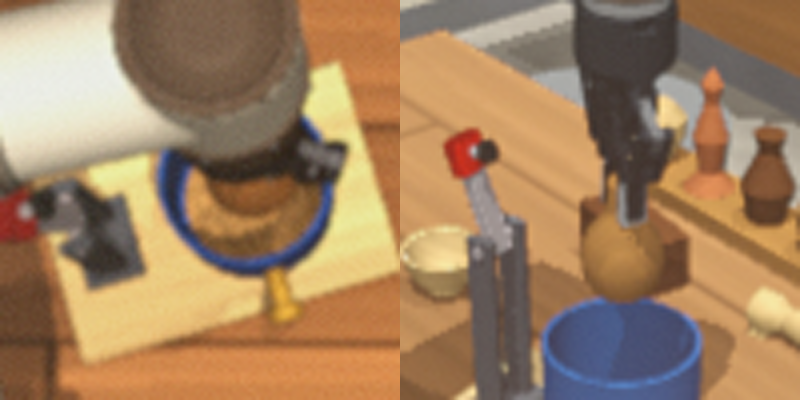

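The side view shows the pear hanging upright above the pot, at crop (622,255), with the rim centre at (622,340). The TCP needs about +9 mm in y and +4 mm in x before I lower it.

Emit:
{"name": "send_rows", "arguments": {"steps": [[[0.2, -0.5, 0, 0, 0], [0.1, -0.5, 0.5, 0, 0], [0, -0.2, 1.5, 0, 0], [0, 0, 2, 0, 0], [0, 0, 2, 0, 0], [0, 0, 1, 0, 0], [0, 0, 0.5, 0, 0]]]}}

```text
clock: 6.13
position: [543.2, -16.9, 182.4]
ee_rot: [0.989, -0.146, -0.001, -0.005]
contact_force: [0.1, 0.9, -2.3]
gripper_width: 26.6
```

```bash
python3 go.py 544.5 -25 120
```

```text
t 6.13 p [543.2 -16.9 182.4] x [ 0.957 -0.289 -0.004] y [-0.289 -0.957 -0.009] F [ 0.1  0.9 -2.3] w 26.6
cm total [0.38 0.79 6.23]
```

Emit:
{"name": "send_rows", "arguments": {"steps": [[[0.2, 0.4, 1.0, 0, 0], [0.1, 0.1, 1.5, 0, 0], [0, 0, 1.5, 0, 0], [0, 0, 1, 0, 0], [0, 0, 0.5, 0, 0], [0, 0, 0, 0, 0]]]}}

```text
clock: 6.63
position: [544.5, -20.4, 125.4]
ee_rot: [0.99, -0.144, 0.0, -0.005]
contact_force: [0.5, 0.6, -2.3]
gripper_width: 26.4
```

```bash
python3 go.py 544.5 -25 92
```

```text
t 6.63 p [544.5 -20.4 125.4] x [ 0.959 -0.285 -0.001] y [-0.285 -0.959 -0.01 ] F [ 0.5  0.6 -2.3] w 26.4
cm total [0.14 0.48 3.33]
```

Emit:
{"name": "send_rows", "arguments": {"steps": [[[0.1, 0.3, 0.4, 0, 0], [0, 0.1, 0.4, 0, 0], [0, 0, 0.4, 0, 0], [0, 0, 0.4, 0, 0], [0, 0, 0.2, 0, 0]]]}}

```text
clock: 7.05
position: [546.5, -24.5, 108.7]
ee_rot: [0.99, -0.143, 0.003, -0.006]
contact_force: [0.8, -0.1, -2.3]
gripper_width: 26.0
```

```bash
python3 go.py 544.5 -25 92
```

```text
t 7.05 p [546.5 -24.5 108.7] x [ 0.959 -0.284  0.005] y [-0.284 -0.959 -0.013] F [ 0.8 -0.1 -2.3] w 26.0
cm total [-0.19  0.13  1.67]
```

Emit:
{"name": "send_rows", "arguments": {"steps": [[[0, 0, 0.2, 0, 0], [0, 0, 0.2, 0, 0], [0, 0, 0.2, 0, 0], [0, 0, 0.2, 0, 0]]]}}

```text
clock: 7.38
position: [547.0, -24.4, 100.4]
ee_rot: [0.99, -0.143, 0.004, -0.006]
contact_force: [-0.1, -0.2, -1.5]
gripper_width: 26.3
```

Emit:
{"name": "send_rows", "arguments": {"steps": [[[0, 0, 0.15, 0, 0], [0, 0, 0.15, 0, 0]]]}}

```text
clock: 7.55
position: [547.1, -24.3, 97.0]
ee_rot: [0.99, -0.143, 0.004, -0.006]
contact_force: [-0.2, 0.5, -1.7]
gripper_width: 26.4
```

```bash
python3 go.py 544.5 -25 92
```

```text
t 7.55 p [547.1 -24.3  97. ] x [ 0.959 -0.284  0.006] y [-0.284 -0.959 -0.013] F [-0.2  0.5 -1.7] w 26.4
cm total [-0.23  0.15  0.5 ]
```

Emit:
{"name": "send_rows", "arguments": {"steps": [[[0, 0, 0.15, 0, 0], [0, 0, 0.1, 0, 0]]]}}

```text
clock: 7.72
position: [547.1, -24.2, 94.2]
ee_rot: [0.99, -0.143, 0.004, -0.006]
contact_force: [-0.6, -0.1, -2.7]
gripper_width: 26.3
```

Emit:
{"name": "send_rows", "arguments": {"steps": [[[0, 0, 0.1, 0, 0], [0, 0, 0.1, 0, 0]]]}}

```text
clock: 7.88
position: [547.2, -24.2, 92.0]
ee_rot: [0.99, -0.143, 0.004, -0.006]
contact_force: [-0.3, -0.8, -2.8]
gripper_width: 26.5
```

Emit:
{"name": "send_rows", "arguments": {"steps": [[[0, 0, 0.1, 0, 0]]]}}

```text
clock: 7.97
position: [547.3, -24.1, 90.9]
ee_rot: [0.99, -0.143, 0.004, -0.006]
contact_force: [-0.5, -0.6, -3.0]
gripper_width: 26.1
```

Emit:
{"name": "send_rows", "arguments": {"steps": [[[0, 0, 0.1, 0, 0]]]}}

```text
clock: 8.05
position: [547.3, -24.1, 89.9]
ee_rot: [0.99, -0.143, 0.004, -0.006]
contact_force: [-0.9, 0.0, 0.3]
gripper_width: 26.1
```

The force jumped from -3.0 to +0.3 N, so the foot is on the cork with about 2.5 N. I'll let go, opening only part way because the fingers are inside the pot.

Emit:
{"name": "send_rows", "arguments": {"steps": [[[0, 0, 0, 0, 0.36], [0, 0, 0, 0, 0.45], [0, 0, 0, 0, 0.52], [0, 0, 0, 0, 0.52]]]}}

```text
clock: 8.38
position: [548.9, -24.0, 91.4]
ee_rot: [0.99, -0.143, 0.006, -0.006]
contact_force: [0.4, 0.5, -0.5]
gripper_width: 44.6
```

```bash
python3 go.py 544.5 -25 92
```

```text
t 8.38 p [548.9 -24.   91.4] x [ 0.959 -0.283  0.01 ] y [-0.282 -0.959 -0.014] F [ 0.4  0.5 -0.5] w 44.6
cm total [-0.4   0.22 -0.07]
```

Emit:
{"name": "send_rows", "arguments": {"steps": [[[0, 0, -0.5, 0, 0.52], [0, 0, -1, 0, 0.52], [0, 0, -1.5, 0, 0.52], [0, 0, -2, 0, 0.52], [0, 0, -3, 0, 0.52], [0, 0, -3, 0, 0.6], [0, 0, -3, 0, 1], [0, 0, -3, 0, 1]]]}}

```text
clock: 9.05
position: [542.9, -26.8, 267.4]
ee_rot: [0.99, -0.143, 0.0, -0.004]
contact_force: [0.8, -0.3, -0.1]
gripper_width: 73.3
```

```bash
python3 go.py 525.8 -340 260
```

```text
t 9.05 p [542.9 -26.8 267.4] x [ 0.959 -0.283 -0.001] y [-0.283 -0.959 -0.009] F [ 0.8 -0.3 -0.1] w 73.3
cm total [ 7.23 30.53  0.47]
```

Emit:
{"name": "send_rows", "arguments": {"steps": [[[0.8, 3.1, 0.0, 0, 1], [0.8, 3.1, 0, 0, 1], [0.8, 3.1, 0, 0, 1], [0.8, 3.1, 0.5, 0, 1], [0.8, 3.1, 1, 0, 1], [0.8, 3.1, 1, 0, 1], [0.7, 3.1, 1, 0, 1], [0.7, 3.1, 1, 0, 1], [0.7, 3.1, 1, 0, 1], [0.4, 2, 0, 0, 1]]]}}

```text
clock: 9.88
position: [537.5, -343.6, 234.6]
ee_rot: [0.99, -0.136, 0.021, -0.006]
contact_force: [0.9, 0.8, 0.1]
gripper_width: 85.4
```

```bash
python3 - <<'E'
from h import *
a,_=snap("top");b,_=snap("side")
o=np.hstack([cv2.resize(a[170:270,210:310],(400,400),interpolation=2),cv2.resize(b[160:260,200:300],(400,400),interpolation=2)])
cv2.imwrite("pics/p3.png",o)
E
python3 go.py 525.8 -340 120
```

```text
t 9.98 p [ 538.  -344.6  236.1] x [ 0.961 -0.272  0.043] y [-0.272 -0.962 -0.017] F [-0.9  1.5  0.2] w 85.3
cm total [-1.81  0.08 11.54]
```

View pics/p3.png

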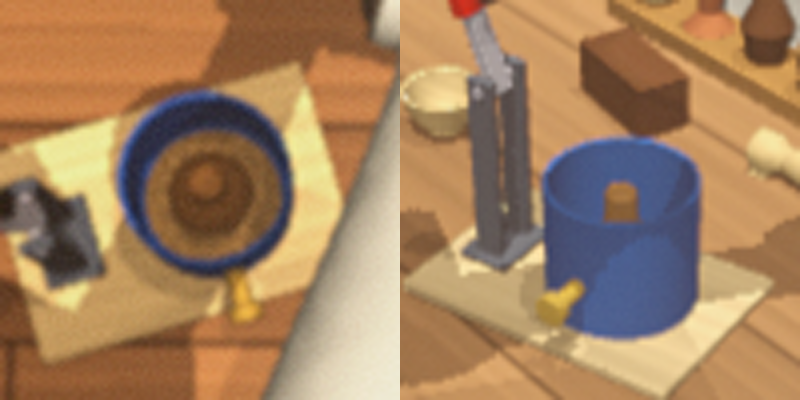

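The pear stands upright in the pot: neck top at crop (205,180) from above, centred on the cork. Next I go down over the lid knob.

Emit:
{"name": "send_rows", "arguments": {"steps": [[[-1, 0, 1.5, 0, 1], [-0.6, 0, 3, 0, 1], [0, 0, 3, 0, 1], [0, 0, 2, 0, 1], [0, 0, 0.5, 0, 1], [0, 0, 0, 0, 1]]]}}

```text
clock: 10.48
position: [529.7, -340.1, 141.3]
ee_rot: [0.99, -0.138, 0.029, -0.003]
contact_force: [0.3, -0.6, 0.3]
gripper_width: 85.6
```

```bash
python3 - <<'E'
from h import *
a,_=snap("top");b,_=snap("side");p=arm.read_state()["position"]
o=np.hstack([cv2.resize(a[185:265,320:400],(400,400),interpolation=2),cv2.resize(b[230:310,280:360],(400,400),interpolation=2)])
for i,n,x0,y0 in((0,"top",320,185),(1,"side",280,230)):
    for k,z in ((0,p[2]),(1,84)):
        q=proj(n,[[p[0],p[1],z]])[0]; cv2.circle(o,(int((q[0]-x0)*5+400*i),int((q[1]-y0)*5)),3,[(0,255,0),(255,255,0)][k],-1)
cv2.imwrite("pics/p4.png",o)
E
python3 go.py 525.8 -340 52
```

```text
t 10.58 p [ 530.7 -340.6  142.9] x [ 0.96  -0.272  0.06 ] y [-0.272 -0.962 -0.014] F [ 0.5 -0.6  0.8] w 85.3
cm total [-1.03  0.2   9.05]
```

View pics/p4.png

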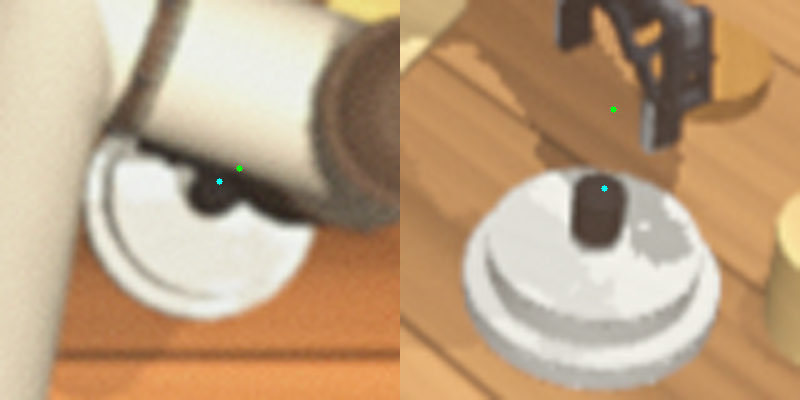

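The view shows the knob just -x of the TCP, and the tool has picked up about 3.4° of tilt on the way. I'll test whether the tilt depends on speed by going back left fast and returning slowly.

Emit:
{"name": "send_rows", "arguments": {"steps": [[[0, -4, -1, 0, 1], [0, -4, -1, 0, 1], [0, -4, -1, 0, 1], [0, -4, -1, 0, 1], [0, -4, -1, 0, 1]]]}}

```text
clock: 11.0
position: [584.7, -151.5, 204.0]
ee_rot: [0.989, -0.144, 0.036, -0.002]
contact_force: [1.7, -0.0, -1.5]
gripper_width: 85.2
```

```bash
python3 go.py 525.8 -340 150
```

```text
t 11.0 p [ 584.7 -151.5  204. ] x [ 0.956 -0.284  0.071] y [-0.284 -0.959 -0.014] F [ 1.7 -0.  -1.5] w 85.2
cm total [-0.66 19.82  5.09]
```

Emit:
{"name": "send_rows", "arguments": {"steps": [[[-0.1, 1.5, 0.2, 0, 1], [-0.1, 1.5, 0.2, 0, 1], [-0.1, 1.5, 0.2, 0, 1], [-0.1, 1.5, 0.2, 0, 1], [-0.1, 1.5, 0.2, 0, 1], [-0.1, 1.5, 0.2, 0, 1], [0, 1.5, 0.2, 0, 1], [0, 1.5, 0.2, 0, 1], [0, 1.5, 0.2, 0, 1], [0, 1.5, 0.2, 0, 1]]]}}

```text
clock: 11.83
position: [547.4, -296.5, 202.8]
ee_rot: [0.989, -0.135, 0.056, -0.001]
contact_force: [1.0, 0.4, 0.2]
gripper_width: 85.2
```

```bash
python3 go.py 525.8 -340 150;python3 -c "
from h import *;s=arm.read_state();print(s['joints'])"
```

```text
t 11.83 p [ 547.4 -296.5  202.8] x [ 0.957 -0.268  0.11 ] y [-0.268 -0.963 -0.018] F [1.  0.4 0.2] w 85.2
cm total [-1.49  4.86  5.06]
[-0.24428911  0.35141335 -0.11525806 -0.01787968 -0.9930311   1.55178444]
```

Emit:
{"name": "send_rows", "arguments": {"steps": [[[0, 0, 0, 0, 1], [0, 0, 0, 0, 1], [0, 0, 0, 0, 1], [0, 0, 0, 0, 1]]]}}

```text
clock: 12.17
position: [545.3, -302.9, 206.0]
ee_rot: [0.988, -0.14, 0.058, -0.001]
contact_force: [0.2, 0.3, 0.3]
gripper_width: 85.4
```

```bash
python3 go.py;python3 -c "
from h import *;s=arm.read_state();print(s['joints'],s['joint_vel'])"
```

```text
t 12.17 p [ 545.3 -302.9  206. ] x [ 0.954 -0.276  0.115] y [-0.276 -0.961 -0.017] F [0.2 0.3 0.3] w 85.4
[-0.25511176  0.34857761 -0.11170694 -0.01718223 -0.99441918  1.55340969] [-0.00470472 -0.00974204  0.0040078  -0.0017811  -0.00376746  0.00018521]
```

Emit:
{"name": "send_rows", "arguments": {"steps": [[[0, 0, -2, 0, 1], [0, 0, -2, 0, 1], [0, 0, -2, 0, 1], [0, 0, -2, 0, 1]]]}}

```text
clock: 12.5
position: [534.0, -298.9, 283.2]
ee_rot: [0.989, -0.139, 0.053, -0.002]
contact_force: [-0.6, 0.2, 0.4]
gripper_width: 85.7
```

```bash
python3 go.py;python3 -c "
from h import *;s=arm.read_state();print(s['joints'],s['joint_vel'])"
```

```text
t 12.5 p [ 534.  -298.9  283.2] x [ 0.956 -0.275  0.104] y [-0.275 -0.961 -0.019] F [-0.6  0.2  0.4] w 85.7
[-0.25434068  0.28295534 -0.00818195 -0.01772227 -1.17498102  1.55183735] [ 0.00513301 -0.18054452  0.36065395 -0.0010821  -0.55301446 -0.0050022 ]
```

Emit:
{"name": "send_rows", "arguments": {"steps": [[[2, 0, 0, 0, 1], [2, 0, 0, 0, 1], [2, 0, 0, 0, 1], [2, 0, 0, 0, 1]]]}}

```text
clock: 12.83
position: [612.4, -318.9, 304.1]
ee_rot: [0.989, -0.137, 0.06, -0.001]
contact_force: [0.3, 0.6, -0.5]
gripper_width: 85.3
```

```bash
python3 go.py;python3 -c "
from h import *;s=arm.read_state();print(s['joints'],s['joint_vel'])"
```

```text
t 12.83 p [ 612.4 -318.9  304.1] x [ 0.955 -0.27   0.119] y [-0.27  -0.963 -0.018] F [ 0.3  0.6 -0.5] w 85.3
[-0.25348297  0.40572834  0.22107035 -0.016198   -1.26609687  1.55341036] [ 0.00499782  0.40631274  0.73444128  0.00574439 -0.29849284  0.00231192]
```

The tilt is a rotation about the jaw axis, which itself stays level, so a knob grip still holds the lid flat. I'll carry on with few rows.

```bash
python3 go.py 528 -340.5 110
```

```text
t 12.83 p [ 612.4 -318.9  304.1] x [ 0.955 -0.27   0.119] y [-0.27  -0.963 -0.018] F [ 0.3  0.6 -0.5] w 85.3
cm total [-9.79  4.71 18.29]
```

Emit:
{"name": "send_rows", "arguments": {"steps": [[[-2, 0.9, 3.5, 0, 1], [-2, 0.9, 3.5, 0, 1], [-2, 0.9, 3.5, 0, 1], [-2, 0.9, 3.5, 0, 1], [-1, 0.4, 2, 0, 1], [0, 0, 0.5, 0, 1], [0, 0, 0, 0, 1]]]}}

```text
clock: 13.42
position: [546.3, -335.3, 128.9]
ee_rot: [0.989, -0.132, 0.07, 0.001]
contact_force: [0.3, 0.3, 1.3]
gripper_width: 85.4
```

```bash
python3 go.py 528 -340.5 52
```

```text
t 13.42 p [ 546.3 -335.3  128.9] x [ 0.955 -0.261  0.14 ] y [-0.261 -0.965 -0.016] F [0.3 0.3 1.3] w 85.4
cm total [-2.69  1.1   7.37]
```

Emit:
{"name": "send_rows", "arguments": {"steps": [[[-1.4, 0.6, 1, 0, 1], [-1, 0.4, 1, 0, 1], [-0.2, 0.1, 1, 0, 1], [0, 0, 0.5, 0, 1]]]}}

```text
clock: 13.75
position: [531.7, -340.9, 97.5]
ee_rot: [0.989, -0.129, 0.078, 0.004]
contact_force: [-0.8, 1.1, -0.4]
gripper_width: 85.2
```

```bash
python3 go.py 528 -340.5 52
```

```text
t 13.75 p [ 531.7 -340.9   97.5] x [ 0.955 -0.254  0.155] y [-0.255 -0.967 -0.012] F [-0.8  1.1 -0.4] w 85.2
cm total [-1.07  0.11  4.43]
```

Emit:
{"name": "send_rows", "arguments": {"steps": [[[-0.6, 0.1, 1.3, 0, 1], [-0.3, 0, 1.3, 0, 1], [-0.2, 0, 1.0, 0, 1], [0, 0, 0.4, 0, 1]]]}}

```text
clock: 14.08
position: [535.7, -341.4, 60.5]
ee_rot: [0.988, -0.126, 0.085, 0.006]
contact_force: [-0.2, 0.5, -0.6]
gripper_width: 85.4
```

```bash
python3 go.py 528.5 -340.5 53
```

```text
t 14.08 p [ 535.7 -341.4   60.5] x [ 0.954 -0.249  0.169] y [-0.251 -0.968 -0.009] F [-0.2  0.5 -0.6] w 85.4
cm total [-0.84  0.1   0.62]
```

Emit:
{"name": "send_rows", "arguments": {"steps": [[[-0.6, 0.1, 0.4, 0, 1], [-0.5, 0, 0.4, 0, 1], [-0.2, 0, 0.1, 0, 1]]]}}

```text
clock: 14.33
position: [526.9, -339.6, 49.5]
ee_rot: [0.988, -0.125, 0.086, 0.007]
contact_force: [-1.1, 0.7, -0.5]
gripper_width: 85.3
```

```bash
python3 go.py 528.5 -340.5 53
```

```text
t 14.33 p [ 526.9 -339.6   49.5] x [ 0.954 -0.247  0.172] y [-0.249 -0.968 -0.009] F [-1.1  0.7 -0.5] w 85.3
cm total [ 0.24  0.04 -0.31]
```

Emit:
{"name": "send_rows", "arguments": {"steps": [[[0.1, 0, -0.4, 0, 0.6], [0, 0, 0, 0, 0.45], [0, 0, 0, 0, 0.2], [0, 0, 0, 0, 0], [0, 0, 0, 0, 0], [0, 0, 0, 0, 0]]]}}

```text
clock: 14.83
position: [527.5, -339.8, 56.1]
ee_rot: [0.988, -0.125, 0.088, 0.007]
contact_force: [-0.3, -0.3, -3.6]
gripper_width: 30.4
```

```bash
python3 go.py 528.5 -340.5 53
```

```text
t 14.83 p [ 527.5 -339.8   56.1] x [ 0.953 -0.246  0.175] y [-0.249 -0.969 -0.008] F [-0.3 -0.3 -3.6] w 30.4
cm total [0.06 0.04 0.32]
```

Emit:
{"name": "send_rows", "arguments": {"steps": [[[0.2, 0, -1, 0, 0], [0.35, 0, -2, 0, 0], [0.5, 0, -3, 0, 0], [0.5, 0, -3, 0, 0], [0.5, 0, -3, 0, 0], [0.5, 0, -3, 0, 0], [0.4, 0, -2, 0, 0]]]}}

```text
clock: 15.42
position: [517.4, -337.6, 223.0]
ee_rot: [0.989, -0.128, 0.07, 0.001]
contact_force: [0.9, -0.8, -3.8]
gripper_width: 30.5
```

```bash
python3 go.py 546 -25 235
```

```text
t 15.42 p [ 517.4 -337.6  223. ] x [ 0.957 -0.253  0.139] y [-0.254 -0.967 -0.016] F [ 0.9 -0.8 -3.8] w 30.5
cm total [ -5.01 -30.97  -1.41]
```

Emit:
{"name": "send_rows", "arguments": {"steps": [[[-0.4, -3, -0.2, 0, 0], [-0.6, -3.4, -0.2, 0, 0], [-0.6, -3.4, -0.2, 0, 0], [-0.6, -3.4, -0.2, 0, 0], [-0.6, -3.4, -0.2, 0, 0], [-0.6, -3.4, -0.2, 0, 0], [-0.6, -3.4, -0.2, 0, 0], [-0.6, -3.4, -0.1, 0, 0], [-0.4, -2.2, 0, 0, 0], [0, -0.7, 0, 0, 0]]]}}

```text
clock: 16.25
position: [538.5, -28.9, 240.1]
ee_rot: [0.988, -0.135, 0.069, 0.002]
contact_force: [0.5, -0.0, -4.1]
gripper_width: 30.4
```

```bash
cat > lid.py <<'E'
import sys;from h import *
# lid pose from both cameras: white mask depth cloud above rim region; plane of dome / flange circle, knob centre
for n in("top","side"):
    im,d=snap(n);K,k1,R,t=cal(n);v,u=np.mgrid[0:420,0:560]
    pts=cv2.undistortPoints(np.stack([u.ravel(),v.ravel()],1).astype(float)[:,None],K,np.array([k1,0,0,0,0.]))[:,0]
    X=(np.c_[pts,np.ones(len(pts))]*d.ravel()[:,None]-t)@R
    h=cv2.cvtColor(im,cv2.COLOR_BGR2HSV).reshape(-1,3)
    p=arm.read_state()["position"]
    m=(h[:,1]<50)&(h[:,2]>110)&(d.ravel()>0)&(np.hypot(*(X[:,:2]-p[:2]).T)<110)&(X[:,2]<p[2]+8)&(X[:,2]>100)
    Q=X[m];print(n,len(Q),"z pct",np.percentile(Q[:,2],[2,20,50,80,98]).round(1))
    zt=np.percentile(Q[:,2],95);c,r=cv2.minEnclosingCircle(Q[:,:2].astype(np.float32));print(" circle",np.round(c,1),round(r,1))
    for z0,z1 in((zt-14,zt+4),(zt-32,zt-19)):
        D=Q[(Q[:,2]>z0)&(Q[:,2]<z1)]
        if len(D)>20:
            f=np.linalg.lstsq(np.c_[D[:,:2]-D[:,:2].mean(0),np.ones(len(D))],D[:,2],rcond=None)[0];c,r=cv2.minEnclosingCircle(D[:,:2].astype(np.float32))
            print(" z",f[2].round(1),"slope",f[:2].round(3),"circ",np.round(c,1),round(r,1),len(D))
    a=proj(n,p)[0].astype(int);x0,y0=max(a[0]-50,0),max(a[1]-45,0)
    o=cv2.resize(im[y0:y0+100,x0:x0+100],(400,400),interpolation=2);cv2.imwrite(f"/tmp/{n}.png",o)
if len(sys.argv)>1: cv2.imwrite(sys.argv[1],np.hstack([cv2.imread("/tmp/top.png"),cv2.imread("/tmp/side.png")]))
E
python3 lid.py pics/p5.png; python3 go.py 546 -25 200
```

```text
top 857 z pct [200.3 203.9 223.6 229.  232.1]
 circle [535.4 -31.6] 74.4
 z 228.0 slope [-0.022  0.014] circ [535.9 -30.5] 62.0 447
 z 204.6 slope [-0.028  0.024] circ [535.4 -31.6] 74.4 398
side 1213 z pct [186.  201.5 220.7 228.5 231.8]
 circle [535.9 -33.3] 75.8
 z 227.2 slope [-0.     0.043] circ [538.4 -32. ] 64.4 639
 z 204.5 slope [-0.02   0.017] circ [534.9 -33.3] 75.0 340
t 16.35 p [538.9 -30.3 240.1] x [ 0.954 -0.266  0.137] y [-0.267 -0.964 -0.015] F [-0.2 -0.1 -4.7] w 30.7
cm total [-0.01 -0.64  4.06]
```

View pics/p5.png

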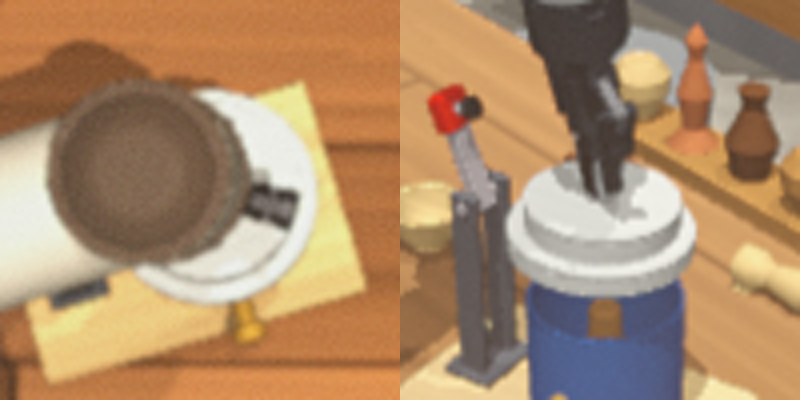

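The lid hangs nearly level (slope about 0.025) above the pot, centred at (535.5,-32) by both cameras. The pot is at (544.5,-25), so the lid has to move by (+9,+7) mm.

```bash
python3 go.py 548 -23.3 205
```

```text
t 16.35 p [538.9 -30.3 240.1] x [ 0.954 -0.266  0.137] y [-0.267 -0.964 -0.015] F [-0.2 -0.1 -4.7] w 30.7
cm total [ 0.2  -0.87  3.59]
```

Emit:
{"name": "send_rows", "arguments": {"steps": [[[0.1, -0.4, 1, 0, 0], [0, -0.3, 1.2, 0, 0], [0, -0.1, 0.8, 0, 0], [0, 0, 0.4, 0, 0]]]}}

```text
clock: 16.68
position: [546.0, -26.2, 204.4]
ee_rot: [0.988, -0.137, 0.068, 0.002]
contact_force: [-1.0, 1.5, -4.6]
gripper_width: 30.7
```

```bash
python3 lid.py; python3 go.py 548 -23.3 190
```

```text
top 820 z pct [164.  168.  187.7 193.3 196.8]
 circle [543.2 -28.3] 74.1
 z 192.3 slope [-0.03   0.009] circ [543.9 -27.9] 62.0 432
 z 168.9 slope [-0.029  0.017] circ [543.1 -28.3] 74.0 365
side 1179 z pct [150.9 165.5 185.  192.2 195.5]
 circle [541.  -31.3] 75.8
 z 190.5 slope [-0.007  0.042] circ [543.  -30.4] 64.4 630
 z 168.2 slope [-0.023  0.018] circ [541.  -31.3] 75.8 332
t 16.78 p [545.8 -26.4 204.5] x [ 0.953 -0.271  0.135] y [-0.271 -0.962 -0.014] F [-0.7 -0.4 -3.9] w 30.7
cm total [-0.07 -0.34  1.46]
```

Emit:
{"name": "send_rows", "arguments": {"steps": [[[0.05, -0.3, 0.5, 0, 0], [0, -0.1, 0.5, 0, 0], [0, 0, 0.3, 0, 0]]]}}

```text
clock: 17.03
position: [550.3, -24.0, 192.1]
ee_rot: [0.988, -0.138, 0.069, 0.002]
contact_force: [-0.4, 0.0, -3.9]
gripper_width: 29.9
```

```bash
python3 lid.py; python3 go.py 548 -23.3 175
```

```text
top 832 z pct [150.1 155.8 175.3 180.9 184.4]
 circle [546.5 -27.4] 74.1
 z 180.0 slope [-0.023  0.02 ] circ [548.  -25.4] 61.9 432
 z 156.7 slope [-0.027  0.019] circ [546.8 -27. ] 73.9 367
side 1173 z pct [137.2 153.3 172.8 180.  183.2]
 circle [546.2 -26.8] 75.7
 z 178.5 slope [-0.009  0.04 ] circ [546.6 -26.3] 65.0 620
 z 156.0 slope [-0.016  0.019] circ [546.2 -26.8] 75.7 315
t 17.13 p [549.9 -24.1 191.8] x [ 0.952 -0.273  0.137] y [-0.273 -0.962 -0.015] F [-0.4 -0.4 -4. ] w 30.4
cm total [-0.43  0.    1.64]
```

Emit:
{"name": "send_rows", "arguments": {"steps": [[[-0.25, -0.1, 0.3, 0, 0], [-0.1, 0, 0.3, 0, 0], [-0.05, 0, 0.2, 0, 0]]]}}

```text
clock: 17.38
position: [547.9, -21.9, 183.8]
ee_rot: [0.988, -0.138, 0.07, 0.002]
contact_force: [0.3, -0.5, -3.9]
gripper_width: 30.3
```

```bash
python3 go.py 546.5 -23 175
```

```text
t 17.38 p [547.9 -21.9 183.8] x [ 0.952 -0.273  0.139] y [-0.273 -0.962 -0.016] F [ 0.3 -0.5 -3.9] w 30.3
cm total [-0.23  0.16  0.85]
```

Emit:
{"name": "send_rows", "arguments": {"steps": [[[-0.12, 0.1, 0.25, 0, 0], [-0.05, 0, 0.25, 0, 0]]]}}

```text
clock: 17.55
position: [546.6, -22.4, 178.4]
ee_rot: [0.988, -0.138, 0.07, 0.002]
contact_force: [-0.3, -0.7, -4.4]
gripper_width: 30.7
```

```bash
python3 lid.py; python3 go.py 546.5 -23 175
```

```text
top 785 z pct [137.5 142.  161.5 166.9 170.8]
 circle [543.4 -24.8] 74.1
 z 166.0 slope [-0.022  0.015] circ [544.  -24.7] 61.9 414
 z 142.8 slope [-0.026  0.023] circ [543.4 -24.8] 74.1 343
side 1166 z pct [123.9 139.4 159.1 166.3 169.4]
 circle [540.2  -7.2] 92.4
 z 164.8 slope [-0.006  0.042] circ [545.  -26.2] 65.6 618
 z 142.2 slope [-0.018  0.014] circ [541.5 -26.6] 74.9 326
t 17.65 p [546.4 -22.4 178. ] x [ 0.952 -0.272  0.138] y [-0.273 -0.962 -0.015] F [ 0.1 -1.1 -4.1] w 30.1
cm total [-0.02  0.06  0.3 ]
```

Emit:
{"name": "send_rows", "arguments": {"steps": [[[0, 0, 0.15, 0, 0], [0, 0, 0.15, 0, 0]]]}}

```text
clock: 17.82
position: [547.2, -22.4, 175.4]
ee_rot: [0.988, -0.138, 0.07, 0.002]
contact_force: [-0.1, 0.2, -4.7]
gripper_width: 30.3
```

Emit:
{"name": "send_rows", "arguments": {"steps": [[[-0.02, 0, 0.1, 0, 0]]]}}

```text
clock: 17.9
position: [547.3, -22.4, 174.3]
ee_rot: [0.988, -0.138, 0.07, 0.002]
contact_force: [-0.1, 0.7, -2.5]
gripper_width: 30.3
```

```bash
python3 go.py 546.5 -23 172
```

```text
t 17.9 p [547.3 -22.4 174.3] x [ 0.952 -0.272  0.14 ] y [-0.273 -0.962 -0.016] F [-0.1  0.7 -2.5] w 30.3
cm total [-0.09  0.08  0.22]
```

Contact has begun: the low edge of the ledge is on the rim.

Emit:
{"name": "send_rows", "arguments": {"steps": [[[0, 0, 0.1, 0, 0]]]}}

```text
clock: 17.98
position: [547.6, -22.4, 173.7]
ee_rot: [0.988, -0.138, 0.071, 0.002]
contact_force: [-3.1, 1.3, 0.7]
gripper_width: 30.5
```

Emit:
{"name": "send_rows", "arguments": {"steps": [[[0, 0, 0.08, 0, 0]]]}}

```text
clock: 18.07
position: [548.0, -22.5, 173.7]
ee_rot: [0.988, -0.138, 0.071, 0.002]
contact_force: [-2.8, 0.5, 2.1]
gripper_width: 30.6
```

```bash
python3 lid.py; python3 go.py 546.5 -23 172
```

```text
top 796 z pct [133.2 137.1 157.1 162.4 165.6]
 circle [545.8 -25.3] 74.7
 z 161.6 slope [-0.018  0.012] circ [545.6 -24.4] 61.7 415
 z 137.9 slope [-0.023  0.011] circ [545.8 -25.3] 74.7 362
side 1160 z pct [118.9 135.9 155.6 162.  165.7]
 circle [542.8 -25.8] 75.8
 z 160.8 slope [-0.     0.038] circ [546.  -24.5] 64.8 617
 z 138.5 slope [-0.014  0.007] circ [544.  -24.7] 75.1 314
t 18.17 p [548.  -22.5 173.7] x [ 0.952 -0.272  0.141] y [-0.272 -0.962 -0.016] F [-3. -0.  1.] w 30.2
cm total [-0.16  0.1   0.15]
```

Emit:
{"name": "send_rows", "arguments": {"steps": [[[0, 0, 0, 0, 0.4], [0, 0, 0, 0, 0.6], [0, 0, 0, 0, 0.85], [0, 0, 0, 0, 1], [0, 0, 0, 0, 1]]]}}

```text
clock: 18.58
position: [551.7, -21.9, 176.6]
ee_rot: [0.988, -0.137, 0.076, 0.001]
contact_force: [0.8, 0.3, 0.5]
gripper_width: 80.8
```

```bash
python3 go.py 546.5 -23 172
```

```text
t 18.58 p [551.7 -21.9 176.6] x [ 0.951 -0.27   0.15 ] y [-0.27  -0.963 -0.02 ] F [0.8 0.3 0.5] w 80.8
cm total [-0.53  0.25  0.38]
```

Emit:
{"name": "send_rows", "arguments": {"steps": [[[0.1, 0, -0.6, 0, 1], [0.3, 0, -2, 0, 1], [0.5, 0, -3, 0, 1], [0.5, 0, -3.3, 0, 0], [0.5, 0, -3.3, 0, 0], [0.5, 0, -3, 0, 0]]]}}

```text
clock: 19.08
position: [548.2, -25.9, 329.9]
ee_rot: [0.988, -0.137, 0.067, 0.003]
contact_force: [0.8, 0.1, -0.4]
gripper_width: 51.5
```

```bash
python3 go.py 486 173 315
```

```text
t 19.08 p [548.2 -25.9 329.9] x [ 0.953 -0.27   0.134] y [-0.271 -0.962 -0.012] F [ 0.8  0.1 -0.4] w 51.5
cm total [-11.5  -17.44   0.15]
```

Emit:
{"name": "send_rows", "arguments": {"steps": [[[-1.6, -2.4, 0, 0, 0], [-1.7, -2.6, 0, 0, 0], [-1.7, -2.6, 0, 0, 0], [-1.7, -2.6, 0, 0, 0], [-1.7, -2.6, 0, 0, 0], [-1.7, -2.6, 0, 0, 0], [-1.2, -1.8, 0, 0, 0], [-0.2, -0.2, 0, 0, 0]]]}}

```text
clock: 19.75
position: [489.4, 179.3, 333.1]
ee_rot: [0.987, -0.14, 0.081, -0.003]
contact_force: [-0.2, 0.0, 0.7]
gripper_width: 0.2
```

```bash
python3 - <<'E'
from h import *
a,_=snap("top");b,_=snap("side")
o=np.hstack([cv2.resize(a[160:260,190:310],(400,333),interpolation=2),cv2.resize(b[110:235,180:300],(400,417),interpolation=2)[:333]])
cv2.imwrite("pics/p6.png",cv2.resize(o,None,fx=1,fy=1))
C=np.array([509,95.])
for n,im,reg in(("top",a,(185,200,230,245)),("side",b,(200,140,235,175))):
    h=cv2.cvtColor(im,cv2.COLOR_BGR2HSV);m=cv2.inRange(h,(0,180,100),(6,255,255));k=np.zeros_like(m);k[reg[1]:reg[3],reg[0]:reg[2]]=m[reg[1]:reg[3],reg[0]:reg[2]]
    M=cv2.moments(k,True);print(n,M["m00"],M["m10"]/max(1,M["m00"]),M["m01"]/max(1,M["m00"]))
E
python3 - <<'E'
exec(open('lid.py').read().replace('p=arm.read_state()["position"]','p=np.array([544.5,-25,190.])'))
E
python3 go.py 486 173 240
```

```text
top 113.0 201.4070796460177 223.4513274336283
side 69.0 215.231884057971 157.53623188405797
top 1876 z pct [132.9 137.4 159.1 161.5 164.8]
 circle [545.8 -24. ] 75.0
 z 160.2 slope [ 0.001 -0.001] circ [545.5 -23.6] 61.9 1306
 z 136.3 slope [ 0.001 -0.003] circ [545.8 -24. ] 75.0 525
side 1188 z pct [116.  133.9 153.7 160.4 163.5]
 circle [542.7 -26.1] 76.0
 z 158.9 slope [0.023 0.031] circ [545.8 -24.7] 64.3 641
 z 136.0 slope [0.005 0.003] circ [542.7 -26.1] 76.0 319
t 19.95 p [490.3 176.2 333.2] x [ 0.946 -0.281  0.16 ] y [-0.28  -0.96  -0.028] F [0.3 0.6 0. ] w -0.3
cm total [-1.8   0.68  9.13]
```

View pics/p6.png

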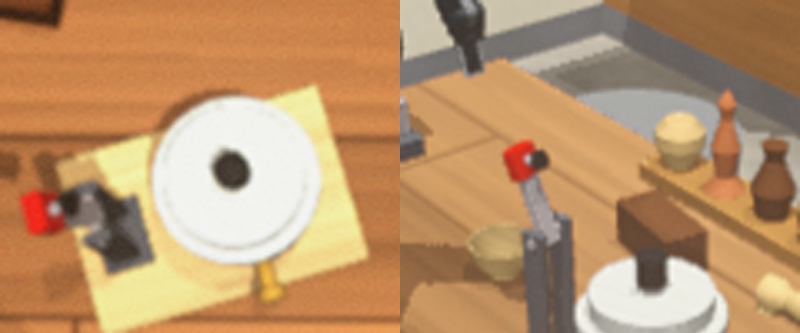

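The lid lies level (slope 0.001) with its top at 160.2 mm, i.e. fully home. The clamp hasn't moved: the red grip is at crop (40,213) in the top view and (520,160) in the side view. Next I go down behind the clamp.

Emit:
{"name": "send_rows", "arguments": {"steps": [[[-0.3, 0.1, 1.5, 0, 0], [-0.4, 0.1, 2.5, 0, 0], [-0.5, 0.1, 2.5, 0, 0], [-0.4, 0, 1.8, 0, 0], [-0.1, 0, 0.5, 0, 0]]]}}

```text
clock: 20.37
position: [491.6, 171.2, 245.0]
ee_rot: [0.985, -0.147, 0.085, -0.005]
contact_force: [-0.6, 0.2, -1.0]
gripper_width: -0.2
```

```bash
python3 go.py 499 140 245
```

```text
t 20.37 p [491.6 171.2 245. ] x [ 0.942 -0.291  0.166] y [-0.289 -0.957 -0.035] F [-0.6  0.2 -1. ] w -0.2
cm total [1.6  2.77 0.17]
```

Emit:
{"name": "send_rows", "arguments": {"steps": [[[0.55, 0.84, 0.06, 0, 0], [0.55, 0.84, 0.06, 0, 0], [0.55, 0.84, 0.06, 0, 0], [0.55, 0.84, 0.06, 0, 0]]]}}

```text
clock: 20.7
position: [505.8, 131.4, 248.6]
ee_rot: [0.985, -0.148, 0.087, -0.009]
contact_force: [-6.1, 7.7, 3.9]
gripper_width: -0.4
```

```bash
cat > cl.py <<'E'
from h import *
from scipy.spatial.transform import Rotation as Ro
s=arm.read_state();R=Ro.from_quat(s["ee_rot"]).as_matrix();p=s["position"]
u=np.array([-.283,.959,0]);c=np.array([.959,.283,0]);d=p-[509,95,183]
print("t",round(s["clock"],2),"u",(d@u).round(1),"cross",(d@c).round(1),"z",p[2].round(1),"F u,c,z",[(s["contact_force"]@k).round(1) for k in(u,c,np.array([0,0,1]))])
print("1cm -u:",(R.T@-u).round(2)," 1cm down:",(R.T@[0,0,-1]).round(2)," 1cm +c:",(R.T@c).round(2))
E
python3 cl.py
```

```text
t 20.7 u 35.8 cross 7.3 z 248.6 F u,c,z [np.float64(9.1), np.float64(-3.7), np.float64(3.9)]
1cm -u: [0.55 0.84 0.06]  1cm down: [-0.17  0.04  0.98]  1cm +c: [ 0.82 -0.55  0.16]
```

Emit:
{"name": "send_rows", "arguments": {"steps": [[[0.55, 0.84, 0.06, 0, 0], [0.55, 0.84, 0.06, 0, 0], [0.55, 0.84, 0.06, 0, 0], [0.55, 0.84, 0.06, 0, 0]]]}}

```text
clock: 21.03
position: [518.4, 94.2, 252.9]
ee_rot: [0.985, -0.15, 0.088, -0.018]
contact_force: [-3.2, 8.4, -3.0]
gripper_width: -0.0
```

```bash
python3 cl.py
```

```text
t 21.03 u -3.4 cross 8.7 z 252.9 F u,c,z [np.float64(8.9), np.float64(-0.7), np.float64(-3.0)]
1cm -u: [0.55 0.83 0.04]  1cm down: [-0.17  0.06  0.98]  1cm +c: [ 0.82 -0.55  0.17]
```

Emit:
{"name": "send_rows", "arguments": {"steps": [[[0.4, 0.82, 0.3, 0, 0], [0.4, 0.82, 0.3, 0, 0], [0.4, 0.82, 0.4, 0, 0]]]}}

```text
clock: 21.28
position: [527.2, 69.6, 247.7]
ee_rot: [0.984, -0.151, 0.092, -0.027]
contact_force: [-2.5, 8.4, 0.5]
gripper_width: -0.3
```

```bash
python3 cl.py
```

```text
t 21.28 u -29.5 cross 10.3 z 247.7 F u,c,z [np.float64(8.8), np.float64(-0.0), np.float64(0.5)]
1cm -u: [0.56 0.83 0.03]  1cm down: [-0.17  0.08  0.98]  1cm +c: [ 0.81 -0.55  0.19]
```

Emit:
{"name": "send_rows", "arguments": {"steps": [[[0.15, 0.95, 0.75, 0, 0], [0.15, 0.95, 0.75, 0, 0], [0.2, 0.9, 0.85, 0, 0]]]}}

```text
clock: 21.53
position: [535.3, 45.1, 231.5]
ee_rot: [0.983, -0.151, 0.102, -0.037]
contact_force: [-2.7, 7.3, 3.0]
gripper_width: 0.3
```

```bash
python3 cl.py
```

```text
t 21.53 u -55.3 cross 11.1 z 231.5 F u,c,z [np.float64(7.7), np.float64(-0.6), np.float64(3.0)]
1cm -u: [0.56 0.83 0.02]  1cm down: [-0.19  0.1   0.98]  1cm +c: [ 0.81 -0.55  0.21]
```

Emit:
{"name": "send_rows", "arguments": {"steps": [[[-0.2, 0.6, 0.9, 0, 0], [-0.2, 0.55, 0.9, 0, 0], [-0.2, 0.5, 0.8, 0, 0]]]}}

```text
clock: 21.78
position: [539.5, 33.2, 213.6]
ee_rot: [0.981, -0.152, 0.114, -0.045]
contact_force: [-1.9, 6.1, 5.0]
gripper_width: 0.1
```

```bash
python3 cl.py
```

```text
t 21.78 u -67.9 cross 11.7 z 213.6 F u,c,z [np.float64(6.4), np.float64(-0.1), np.float64(5.0)]
1cm -u: [0.56 0.83 0.02]  1cm down: [-0.21  0.12  0.97]  1cm +c: [ 0.8  -0.54  0.24]
```

Emit:
{"name": "send_rows", "arguments": {"steps": [[[-0.3, 0.2, 0.65, 0, 0], [-0.3, 0.2, 0.6, 0, 0], [-0.25, 0.15, 0.5, 0, 0]]]}}

```text
clock: 22.03
position: [540.7, 29.9, 203.8]
ee_rot: [0.979, -0.152, 0.124, -0.048]
contact_force: [-3.4, 3.6, 6.7]
gripper_width: -0.1
```

```bash
python3 cl.py
```

```text
t 22.03 u -71.4 cross 12.0 z 203.8 F u,c,z [np.float64(4.4), np.float64(-2.3), np.float64(6.7)]
1cm -u: [0.56 0.83 0.02]  1cm down: [-0.23  0.13  0.96]  1cm +c: [ 0.8  -0.54  0.26]
```

Emit:
{"name": "send_rows", "arguments": {"steps": [[[-0.35, 0.15, 0.6, 0, 0], [-0.3, 0.15, 0.6, 0, 0], [-0.3, 0.15, 0.6, 0, 0]]]}}

```text
clock: 22.28
position: [541.5, 28.0, 194.4]
ee_rot: [0.978, -0.152, 0.133, -0.052]
contact_force: [-7.6, 3.6, 10.4]
gripper_width: -0.1
```

```bash
python3 cl.py
```

```text
t 22.28 u -73.4 cross 12.2 z 194.4 F u,c,z [np.float64(5.6), np.float64(-6.3), np.float64(10.4)]
1cm -u: [0.56 0.83 0.02]  1cm down: [-0.25  0.14  0.96]  1cm +c: [ 0.79 -0.54  0.28]
```

Emit:
{"name": "send_rows", "arguments": {"steps": [[[-0.2, 0.1, 0.5, 0, 0], [-0.15, 0.1, 0.5, 0, 0]]]}}

```text
clock: 22.45
position: [544.5, 27.1, 193.7]
ee_rot: [0.977, -0.151, 0.141, -0.054]
contact_force: [-10.4, 1.4, 18.3]
gripper_width: -0.3
```

```bash
python3 cl.py
```

```text
t 22.45 u -75.2 cross 14.8 z 193.7 F u,c,z [np.float64(4.3), np.float64(-9.6), np.float64(18.3)]
1cm -u: [0.56 0.83 0.02]  1cm down: [-0.26  0.15  0.95]  1cm +c: [ 0.79 -0.54  0.3 ]
```

Emit:
{"name": "send_rows", "arguments": {"steps": [[[-0.5, 0.3, 0.3, 0, 0], [-0.4, 0.2, 0.5, 0, 0]]]}}

```text
clock: 22.62
position: [544.4, 26.1, 193.9]
ee_rot: [0.975, -0.151, 0.151, -0.058]
contact_force: [-12.9, 4.8, 21.0]
gripper_width: -0.3
```

```bash
python3 cl.py
```

```text
t 22.62 u -76.1 cross 14.4 z 193.9 F u,c,z [np.float64(8.3), np.float64(-11.0), np.float64(21.0)]
1cm -u: [0.56 0.83 0.02]  1cm down: [-0.28  0.16  0.95]  1cm +c: [ 0.78 -0.53  0.32]
```

Emit:
{"name": "send_rows", "arguments": {"steps": [[[0.2, -0.1, -0.8, 0, 0], [0.5, -0.3, -1.9, 0, 0], [0.8, -0.5, -2.8, 0, 0], [0.8, -0.5, -2.8, 0, 0], [0.8, -0.5, -2.8, 0, 0], [0.8, -0.5, -2.8, 0, 0], [0.8, -0.5, -2.8, 0, 0], [-1, -3, -2, 0, 0], [-1.5, -3.5, 0, 0, 0], [-1.5, -3.5, 0, 0, 0]]]}}

```text
clock: 23.45
position: [530.0, 118.5, 423.3]
ee_rot: [0.971, -0.161, 0.164, -0.061]
contact_force: [0.4, -0.1, -0.8]
gripper_width: -0.0
```

```bash
python3 go.py; python3 - <<'E'
from h import *
a,da=snap("top");b,db=snap("side")
o=np.hstack([cv2.resize(a[170:270,200:310],(440,400),interpolation=2),cv2.resize(b[150:250,205:295],(360,400),interpolation=2)])
cv2.imwrite("pics/p7.png",o)
u=np.array([-.283,.959])
for n,im,d in(("top",a,da),("side",b,db)):
    K,k1,R,t=cal(n);v,w=np.mgrid[0:420,0:560]
    pts=cv2.undistortPoints(np.stack([w.ravel(),v.ravel()],1).astype(float)[:,None],K,np.array([k1,0,0,0,0.]))[:,0]
    X=(np.c_[pts,np.ones(len(pts))]*d.ravel()[:,None]-t)@R
    h=cv2.inRange(cv2.cvtColor(im,cv2.COLOR_BGR2HSV),(0,170,90),(7,255,255)).ravel()>0
    q=h&(np.hypot(X[:,0]-531,X[:,1]-20)<60)&(d.ravel()>0)&(X[:,2]>150)
    Q=X[q];T=Q[Q[:,2]>np.percentile(Q[:,2],95)-8];f=np.linalg.lstsq(np.c_[(T[:,:2]-T[:,:2].mean(0))@u,np.ones(len(T))],T[:,2],rcond=None)[0]
    print(n,len(Q),T.mean(0).round(1),"slope along u",f[0].round(3))
E
```

```text
t 23.45 p [530.  118.5 423.3] x [ 0.894 -0.333  0.299] y [-0.293 -0.941 -0.17 ] F [ 0.4 -0.1 -0.8] w -0.0
top 105 [530.7  19.8 192.3] slope along u -0.018
side 87 [529.2  16.1 190.7] slope along u 0.058
```

View pics/p7.png

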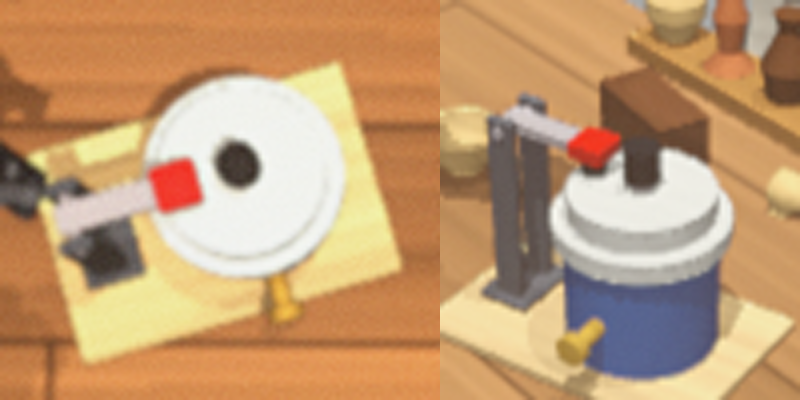

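The red grip's face is level at 191–192 mm (closed is 192), and the foot is on the lid. One last check on the lid, then I hand in.

```bash
python3 - <<'E'
exec(open('lid.py').read().replace('p=arm.read_state()["position"]','p=np.array([545,-25,175.])'))
z=np.load("s0.npz")
for n,k in(("top","a"),("side","b")):
    m=cv2.absdiff(snap(n)[0],z[k]).max(2)>60;N,L,s,c=cv2.connectedComponentsWithStats(cv2.morphologyEx(m.astype(np.uint8),cv2.MORPH_OPEN,np.ones((3,3))))
    print(n,[s[i].tolist() for i in range(1,N) if s[i,4]>25])
print(job.job_done())
E
```

```text
top 1682 z pct [132.9 137.2 159.1 161.6 164.5]
 circle [537.7 -10. ] 90.2
 z 160.3 slope [-0.    -0.001] circ [545.1 -23.4] 62.2 1172
 z 136.4 slope [ 0.    -0.002] circ [545.8 -23.7] 74.7 479
side 1163 z pct [115.4 133.8 152.9 160.2 163.8]
 circle [534.2 -11.8] 90.6
 z 158.9 slope [0.019 0.031] circ [545.8 -26.2] 64.2 603
 z 136.0 slope [0.004 0.005] circ [542.  -25.5] 76.1 325
top [[22, 183, 188, 237, 16161], [237, 189, 49, 50, 1929], [337, 202, 47, 47, 1721], [223, 209, 13, 6, 58], [209, 218, 24, 10, 183], [149, 246, 7, 7, 42], [3, 283, 15, 34, 402], [213, 306, 7, 4, 28], [115, 312, 48, 49, 923], [190, 314, 11, 9, 62], [210, 315, 10, 10, 60], [194, 326, 23, 9, 120], [164, 328, 39, 41, 921], [226, 329, 8, 5, 32], [0, 337, 16, 28, 314], [124, 342, 6, 12, 45], [231, 347, 15, 6, 65], [142, 361, 16, 6, 66], [265, 365, 9, 15, 93], [194, 371, 17, 11, 99], [231, 377, 9, 7, 43], [266, 382, 18, 30, 243], [232, 386, 24, 10, 178], [151, 389, 12, 16, 73], [265, 400, 8, 11, 67], [197, 408, 16, 12, 122], [167, 412, 7, 8, 33]]
side [[149, 1, 17, 5, 66], [167, 0, 15, 3, 42], [14, 3, 70, 61, 1782], [0, 4, 30, 6, 153], [77, 4, 6, 6, 27], [85, 11, 139, 99, 2809], [12, 12, 20, 40, 516], [0, 62, 15, 17, 133], [36, 71, 34, 69, 1225], [0, 96, 19, 50, 449], [24, 137, 38, 13, 229], [2, 148, 25, 39, 551], [211, 152, 13, 13, 114], [23, 157, 13, 30, 137], [228, 179, 50, 42, 1292], [0, 197, 20, 69, 782], [21, 198, 9, 12, 71], [38, 206, 12, 19, 101], [147, 219, 34, 20, 406], [6, 234, 56, 76, 1888], [85, 236, 35, 41, 665], [115, 239, 7, 5, 29], [25, 247, 9, 4, 32], [293, 264, 51, 44, 1675], [98, 280, 11, 13, 100], [43, 305, 32, 32, 462]]
the job is handed in; nothing more can be done
None
```

The job is handed in at about 24 s on the robot's clock: the pear is in the pot, the lid is on and the clamp is down.

- **Pear:** I lowered it in small steps. It touched the cork at about 2.5 N in the last reading before I let go, and it stood upright and centred on the cork afterwards.
- **Lid:** It took about 6 N to set down. After the clamp closed, its top measured 160.3 mm from the top camera, which is fully home at 160 mm, and it was level to 0.001. The side camera read 158.9 mm with a slope of about 0.03, but that camera's cloud mixes in the dome's side.
- **Clamp:** I pushed the red grip down to about 21 N vertically, at which point it stopped moving. Its face measured 190.7–192.3 mm, against 192 mm when closed.
- **Other things:** Nothing else looked moved in the before-and-after images. The differences were at the pear, lid, pot, clamp and the robot with its shadows. The robot's shadows covered much of the top image, so that check is only partial there.

One thing I could not correct: the tool's tilt built up over the run, to about 0.3 rad by the end. It was mostly about the jaw axis while I placed the lid, so it did not affect the fit. At the end the tool was clear of everything, at a height of about 420 mm.

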